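# Bud vases in order of height beside the lamp

## Task

Dress the bedroom console: stand the four bud vases on the four cork coasters, one wholly on each, in order of height, with the tallest on the coaster next to the lamp and the shortest next to the plant. Set each vase down gently without dropping it or tipping it over, and leave the lamp and the plant where they are.

Things in the scene. Friction and masses are not known exactly. Their poses are not given: they have to be found in the camera images.
- vase_white: loose round bud vase, white glazed, the shortest: 75 mm high, standing upright on the table. Body 52 mm in diameter up to 26 mm, then a shoulder narrowing up to 35 mm, then a straight neck 30 mm in diameter and 40 mm long to the top, with a dark mouth. Mass 0.07 to 0.26 kg. Origin: centre of its underside, z up; its yaw means nothing. Grip it by the neck from above
- vase_charcoal: loose round bud vase, charcoal black, second shortest: 98 mm high, standing upright on the table. Body 52 mm in diameter up to 49 mm, then a shoulder narrowing up to 58 mm, then a straight neck 30 mm in diameter and 40 mm long to the top, with a dark mouth. Mass 0.07 to 0.26 kg. Origin: centre of its underside, z up; its yaw means nothing. Grip it by the neck from above
- vase_terracotta: loose round bud vase, terracotta orange, second tallest: 121 mm high, standing upright on the table. Body 52 mm in diameter up to 72 mm, then a shoulder narrowing up to 81 mm, then a straight neck 30 mm in diameter and 40 mm long to the top, with a dark mouth. Mass 0.07 to 0.26 kg. Origin: centre of its underside, z up; its yaw means nothing. Grip it by the neck from above
- vase_blush: loose round bud vase, pale blush pink, the tallest: 144 mm high, standing upright on the table. Body 52 mm in diameter up to 95 mm, then a shoulder narrowing up to 104 mm, then a straight neck 30 mm in diameter and 40 mm long to the top, with a dark mouth. Mass 0.07 to 0.26 kg. Origin: centre of its underside, z up; its yaw means nothing. Grip it by the neck from above
- coaster_a: fixed round cork coaster, 70 mm in diameter and 4 mm thick, number 1 of four in a straight row (a, b, c, d run from the robot's right, -y, to its left) about 92 mm apart, lying on a fixed dark wooden board 110 x 420 mm and 20 mm high. Origin: centre of its underside, 20 mm above the table, so vases stand on it at 24 mm
- coaster_b: fixed round cork coaster, 70 mm in diameter and 4 mm thick, number 2 of four in a straight row (a, b, c, d run from the robot's right, -y, to its left) about 92 mm apart, lying on a fixed dark wooden board 110 x 420 mm and 20 mm high. Origin: centre of its underside, 20 mm above the table, so vases stand on it at 24 mm
- coaster_c: fixed round cork coaster, 70 mm in diameter and 4 mm thick, number 3 of four in a straight row (a, b, c, d run from the robot's right, -y, to its left) about 92 mm apart, lying on a fixed dark wooden board 110 x 420 mm and 20 mm high. Origin: centre of its underside, 20 mm above the table, so vases stand on it at 24 mm
- coaster_d: fixed round cork coaster, 70 mm in diameter and 4 mm thick, number 4 of four in a straight row (a, b, c, d run from the robot's right, -y, to its left) about 92 mm apart, lying on a fixed dark wooden board 110 x 420 mm and 20 mm high. Origin: centre of its underside, 20 mm above the table, so vases stand on it at 24 mm
- lamp: loose small table lamp with a cream base and a black shade, 235 mm high, 110 mm across the shade; stands on the table just beyond one end of the row, about 0.19 m from the nearest coaster, either end. Origin: centre of its underside. It must not be shifted
- plant: loose white pot with dried flowers, 150 mm high, about 110 mm across; stands beyond the other end of the row from the lamp. Origin: centre of its underside. It must not be shifted. (Beyond the row, at x above 0.81, lie two low books and a brass dish, under 40 mm high, out of the way.)
There are look-alikes about, which are no part of the job. Of the things shaped like the vase_charcoal, the charcoal one is meant.

How it is judged:
By the outcome, as a careful person would: the job done as asked, in the order asked, and still so for the second after the job is handed in, with the robot touching nothing.
It also fails if it takes over 106 s, if anything falls off the work surface, if the arm or the gripper's body presses on something with over 40 N, if the wrist force passes 120 N, or if a joint passes its speed limit or range.

## Robot

A 6-joint arm with a two-finger parallel gripper is mounted at the origin on the work surface. World frame = base frame: x ahead of the robot, y to its left, z up, the work surface at z = 0. Lengths are in mm, angles in rad, forces in N, time in s.
With the tool pointing down it reaches from about 325 to 900 mm from the base axis. Payload 3.5 kg.
Tool frame: the origin (TCP) lies midway between the tips of the shut fingers; the grasp point (between the pads) lies 19 mm behind it; z points along the fingers, y is the line along which they close (so a half turn about z gives the same grasp; the last joint's range is limited). The gripper opens to 85 mm and grips with 20 to 120 N. Pads are 22 mm wide; open, the fingers measure 114 mm over their backs; the gripper's body (76 mm by 85 mm) begins 54 mm behind the grasp point. The pads swing forward as they close: fully open they stand 13 mm farther back than shut.
Start: joints at [-1.447, 0.276, -0.026, 1.268, 0, 1.467], TCP at [140.526, -608.994, 202.213] pointing down, gripper open.
Joint ranges: [-3.12, 3.12], [-0.85, 1.88], [-1.08, 1.24], [-1.95, 2.15], [-1.57, 1.53], [-3.14, 3.14]. Speed limits (rad/s): [2.57, 2.57, 3.14, 3.14, 3.14, 3.14].

## Interface

Orientations are given as a 3x3 rotation matrix whose columns are the frame's x, y, z axes.
In Python, from bench import move_to, move_l, move_j, gripper_to, hold, ik, get_image, PlanningError, sign_off, get_time, get_joint_positions, get_joint_velocities, get_effort, get_tcp_pos, get_tcp_rot, get_force, get_wrist_torque, get_grip_width, get_grip_force gives the robot as it stands. Calls block until the motion is done:
- move_to(position, orientation): joint-space move of the TCP to a pose.
- move_l(position, attitude=None, velocity=150, threshold=None): straight line of the TCP; attitude=None keeps the orientation; velocity is the mean speed in mm/s. With threshold (N) it stops when the force on the tool has changed by that much, and returns True; else False.
- move_j(angles): joint-space move.
- gripper_to(opening, grasp_force=None): finger opening in mm; grasp_force is the grip in N (None keeps the last); returns when the fingers have stopped.
- hold(seconds).
- ik(position, orientation): joint angles nearest the present ones, or None.
- get_image(name): name is "side" or "top" or "wrist"; returns a dict with "image" (384x512x3 uint8, red, green, blue), "range_z" (384x512 float32, mm along the optical axis (not along the pixel's ray), 0 where there is no reading), "intrinsics" (3x3 intrinsics, pixels), "world_from_camera" (4x4, takes a point from camera to world coordinates). Camera axes: x right, y down, z forward; pixel columns grow to the right and rows downward; lengths in mm; the calibration is good to about 2 mm. A picture is of the moment at which its call begins.
A pose or a line that the arm cannot do raises PlanningError and nothing moves.
- sign_off(): hands the job in; it is judged then, once.
Readings, each from a call of its own:
- get_time(): time.
- get_joint_positions(): joint angles.
- get_joint_velocities(): joint speeds.
- get_effort(): joint torques, N m.
- get_tcp_pos(): TCP position.
- get_tcp_rot(): TCP orientation.
- get_force(): force on the tool from outside, world axes, zero at the start.
- get_wrist_torque(): the same for the moment, N m.
- get_grip_width(): finger opening in mm.
- get_grip_force(): force on a finger pad.
Only numpy, scipy, OpenCV 4.12 (cv2) and the standard library are available. Lean on these libraries where they do the work, as an engineer would, in place of code of your own. Each camera call takes 0.05 s, during which the arm holds its last target. There are 200 camera calls.

## Working session

There is one attempt and no reset: what is moved stays moved. The work goes in short steps, each a Python script; the robot and the scene stay as the last script left them, time stands still between calls to the robot, and variables do not carry over. Pictures are saved under pics/ and viewed, at most 14 in all, crops included, and the job is handed in when it is done.

```bash
mkdir -p pics; python3 - <<'E'
from bench import *
import cv2,numpy as np
for n in ("top","side"):
    d=get_image(n); np.savez(n+".npz",**d); cv2.imwrite(f"pics/{n}.png",cv2.resize(d["image"][:,:,::-1],(800,600),interpolation=cv2.INTER_CUBIC))
    print(n,d["world_from_camera"].round(2).tolist(),d["intrinsics"].tolist())
print(get_time())
E
```

```text
top [[0.03, -0.99, 0.17, 350.9], [-1.0, -0.02, 0.01, 13.54], [-0.01, -0.17, -0.99, 1224.73], [0.0, 0.0, 0.0, 1.0]] [[409.5093429999816, 0.0, 257.8897618126876], [0.0, 409.5093429999816, 198.404448670163], [0.0, 0.0, 1.0]]
side [[-0.98, -0.1, 0.16, 324.03], [-0.19, 0.51, -0.84, 1060.71], [0.0, -0.85, -0.52, 706.02], [0.0, 0.0, 0.0, 1.0]] [[407.17263382166726, 0.0, 251.26659596361227], [0.0, 407.17263382166726, 194.4613015516852], [0.0, 0.0, 1.0]]
0.1
```

View pics/top.png

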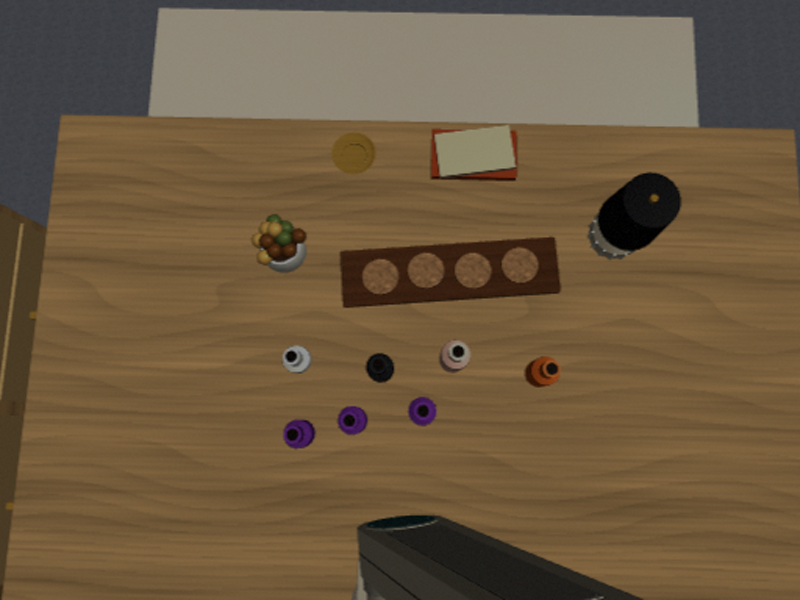

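View pics/side.png

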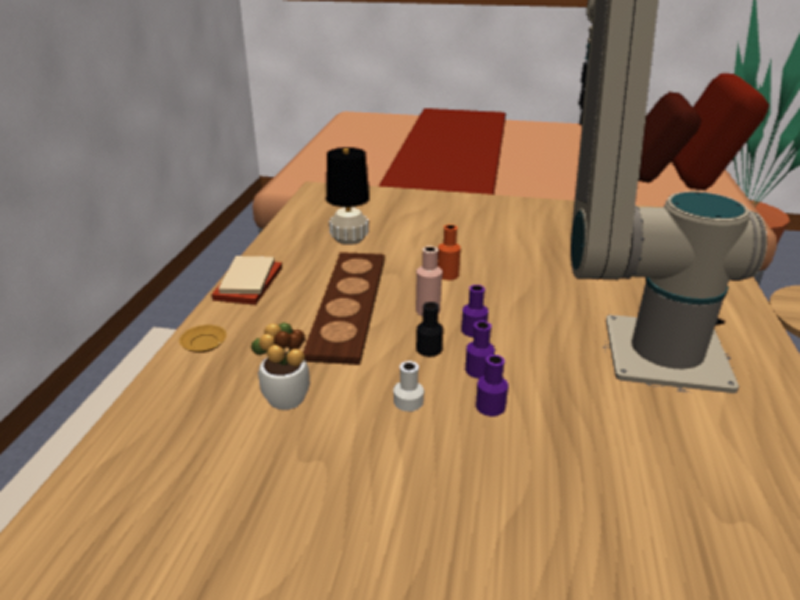

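The top view shows the plant at (280,243) and the lamp at (635,215). The coasters run d (381,276), c (426,270), b (473,270), a (520,265), so a is next to the lamp. The order is therefore blush→a, terracotta→b, charcoal→c, white→d. 

Things shaped like the charcoal vase: black (380,367), purple (299,433), (352,420), (422,411). Only the black one fits by colour, and I'll confirm it in a crop.

```bash
python3 - <<'E'
import cv2,numpy as np
im=np.load("top.npz")["image"][:,:,::-1]
c=im[205:295,170:370]; cv2.imwrite("pics/c1.png",cv2.resize(c,None,fx=4,fy=4,interpolation=cv2.INTER_CUBIC))
c=im[145:205,210:370]; cv2.imwrite("pics/c2.png",cv2.resize(c,None,fx=5,fy=5,interpolation=cv2.INTER_CUBIC))
E
```

```text
(no output)
```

View pics/c1.png

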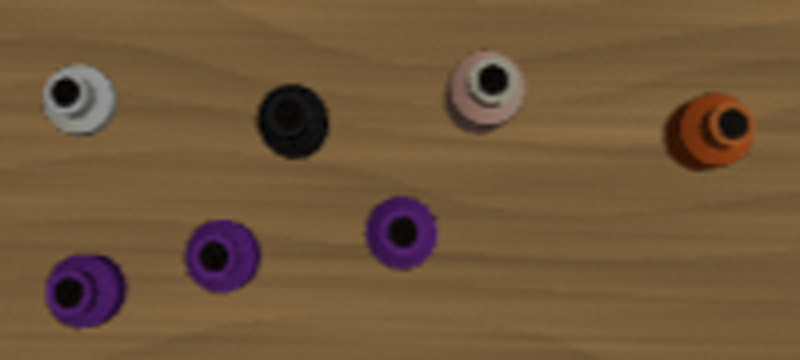

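View pics/c2.png

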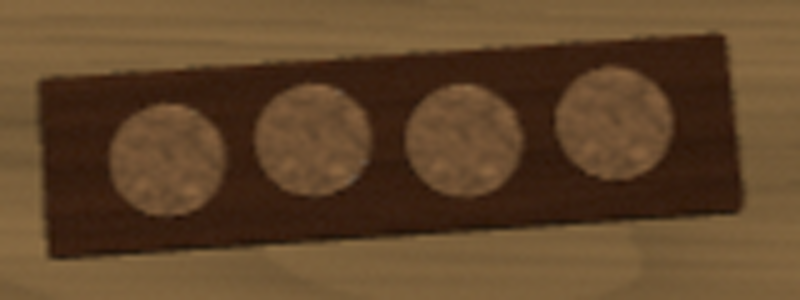

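The enlarged crop shows the charcoal vase as neutral black with its mouth at (291,116). The other three look-alikes are clearly purple. Mouths in the crop: white (66,91), blush (493,79), terracotta (734,125). Coasters in crop 2: d (167,159), c (313,140), b (463,140), a (613,123).

```bash
cat > geo.py <<'E'
import numpy as np
def ray(d,u,v,z):
    K,T=d["intrinsics"],d["world_from_camera"]
    r=T[:3,:3]@np.linalg.inv(K)@[u,v,1]; o=T[:3,3]
    return o+r*(z-o[2])/r[2]
def proj(d,p):
    K,T=d["intrinsics"],d["world_from_camera"]
    q=K@np.linalg.inv(T)[:3]@np.r_[p,1]; return q[:2]/q[2]
def depthpt(d,u,v):
    K,T=d["intrinsics"],d["world_from_camera"]
    z=d["range_z"][int(round(v)),int(round(u))]; return T[:3,:3]@(np.linalg.inv(K)@[u,v,1]*z)+T[:3,3]
E
python3 - <<'E'
from geo import *
from bench import *
t=dict(np.load("top.npz")); s=dict(np.load("side.npz"))
un=lambda X,Y,k,ou,ov:((X+.5)/k-.5+ou,(Y+.5)/k-.5+ov)
def rep(n,u,v,z):
    p=ray(t,u,v,z); print(n,p.round(1),"depth",depthpt(t,u,v).round(0),"r",np.hypot(*p[:2]).round(),"side800",(proj(s,p)*800/512).round(0)); return p
for n,X,Y,z in (("white",66,91,75),("charc",291,116,98),("blush",493,79,144),("terra",734,125,121)): rep(n,*un(X,Y,4,170,205),z)
C=[rep(n,*un(X,Y,5,210,145),24) for n,X,Y in (("d",167,159),("c",313,140),("b",463,140),("a",613,123))]
print([np.linalg.norm(C[i]-C[i+1]).round(1) for i in range(3)])
for n,X,Y in (("pl",66,293),("pm",214,257),("pr",403,232)): rep(n,*un(X,Y,4,170,205),98)
print("lamp",depthpt(t,655*.64,198*.64).round(),"plant",depthpt(t,283*.64,235*.64).round())
E
```

```text
white [455.7 230.   75. ] depth [456. 230.  75.] r 510.0 side800 [409. 364.]
charc [440.3  69.8  98. ] depth [440.  70. 101.] r 446.0 side800 [432. 303.]
blush [464.4 -65.4 144. ] depth [465. -65. 143.] r 469.0 side800 [430. 248.]
terra [ 439.9 -229.   121. ] depth [ 440. -229.  123.] r 496.0 side800 [451. 225.]
d [617.8  77.1  24. ] depth [617.  77.  26.] r 623.0 side800 [339. 329.]
c [631.5 -10.3  24. ] depth [631. -10.  24.] r 632.0 side800 [343. 305.]
b [ 633.6 -100.3   24. ] depth [ 633. -100.   25.] r 642.0 side800 [353. 284.]
a [ 646.2 -190.2   24. ] depth [ 646. -190.   25.] r 674.0 side800 [357. 264.]
[np.float64(88.4), np.float64(90.0), np.float64(90.8)]
pl [316.8 218.2  98. ] depth [317. 218.  97.] r 385.0 side800 [496. 358.]
pm [343.4 118.9  98. ] depth [343. 119.  99.] r 363.0 side800 [483. 323.]
pr [363.4  -8.9  98. ] depth [363.  -9.  99.] r 364.0 side800 [477. 287.]
lamp [ 709. -373.  235.] plant [662. 244. 136.]
```

Depth agrees with the known heights. The coaster row deviates about 4 mm from straight, so I'll refine it by segmentation, then check reachability.

```bash
cat > pp.py <<'E'
from bench import *
import numpy as np
R=np.array([[0,1,0],[1,0,0],[0,0,-1.]])
def carry(v,h,c,force=40):
    g=h-33; up=g+24+60
    gripper_to(60,force)
    if get_tcp_pos()[2]<280: move_l([*get_tcp_pos()[:2],280])
    move_to([*v,max(up,g+70)],R)
    move_l([*v,g],R,velocity=120)
    gripper_to(10,force); print("grip",round(get_grip_width(),1),round(get_grip_force(),1))
    move_l([*v,up],R,velocity=100)
    move_l([*c,up],R,velocity=130)
    print("carry width",round(get_grip_width(),1))
    move_l([*c,g+28],R,velocity=80)
    hit=move_l([*c,g+21],R,velocity=12,threshold=3)
    print("touch",hit,(get_tcp_pos()-[*c,g+24]).round(2),get_force().round(1))
    gripper_to(60)
    move_l([*c,g+24+75],R,velocity=120)
    print("t",get_time())
E
python3 - <<'E'
from geo import *
from bench import *
from pp import R
import cv2
t=dict(np.load("top.npz")); hsv=cv2.cvtColor(t["image"],cv2.COLOR_RGB2HSV)
m=np.zeros(hsv.shape[:2],np.uint8)
for n,u,v in (("d",243.5,176.8),("c",272.5,172.9),("b",302.5,172.9),("a",332.5,169.5)):
    yy,xx=np.mgrid[:384,:512]; k=(np.hypot(xx-u,yy-v)<14)&(hsv[...,2]>85)
    p=ray(t,xx[k].mean(),yy[k].mean(),24); print(n,k.sum(),p.round(1),ik([*p[:2],250],R) is not None, ik([*p[:2],100],R) is not None)
for v,z in (((455.7,230),42),((440.3,69.8),65),((464.4,-65.4),111),((439.9,-229),88)):
    print([ik([*v,q],R) is not None for q in (z,z+84)])
E
```

```text
d 406 [617.4  77.   24. ] True True
c 406 [631.7  -9.9  24. ] True True
b 405 [ 633.4 -100.3   24. ] True True
a 404 [ 646.2 -190.4   24. ] True True
[True, True]
[True, True]
[True, True]
[True, True]
```

Segmentation confirms the coaster centres to within 0.5 mm. I'll place the white vase first.

```bash
python3 - <<'E'
from pp import *
import cv2
carry((455.7,230),75,(617.5,77))
cv2.imwrite("pics/s2.png",cv2.resize(get_image("side")["image"][:,:,::-1],(800,600)))
E
```

```text
grip 26.5 39.0
carry width 26.6
touch True [0.44 0.   1.21] [-0.8 -0.1  5.3]
t 10.8917
```

View pics/s2.png

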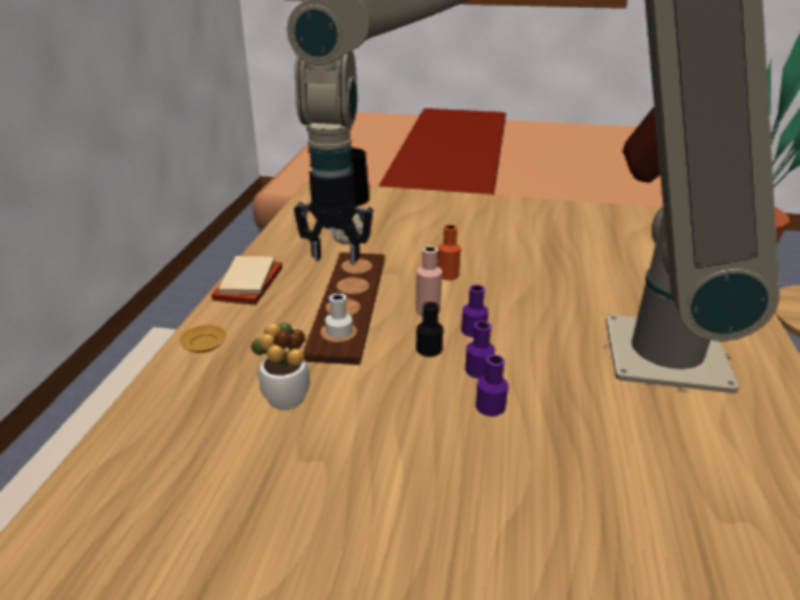

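The white vase stands upright on coaster d at (339,325). The others follow.

```bash
python3 - <<'E'
from pp import *
import cv2
carry((440.3,69.8),98,(631.6,-10))
carry((439.9,-229),121,(633.5,-100.3))
carry((464.4,-65.4),144,(646.2,-190.3))
p=get_tcp_pos(); move_l([p[0]-250,p[1]-0,320],R)
for n in("top","side"):
    d=get_image(n);np.savez(n+"3.npz",**d)
im=np.load("top3.npz")["image"][130:220,190:390,::-1]
a=cv2.resize(im,(800,360),interpolation=cv2.INTER_CUBIC); cv2.imwrite("pics/t3.png",a)
cv2.imwrite("pics/s3.png",cv2.resize(np.load("side3.npz")["image"][:,:,::-1],(800,600)))
E
```

```text
grip 26.5 39.2
carry width 26.6
touch True [ 0.85 -0.07  1.16] [ 0.1 -0.2  4.9]
t 19.5583
grip 26.5 39.2
carry width 26.4
touch True [ 0.83 -0.14  1.24] [-0.3  0.2  4. ]
t 28.5333
grip 26.5 39.1
carry width 26.3
touch True [ 0.27 -0.19  1.31] [-0.1  0.   4.4]
t 36.8583
```

View pics/t3.png

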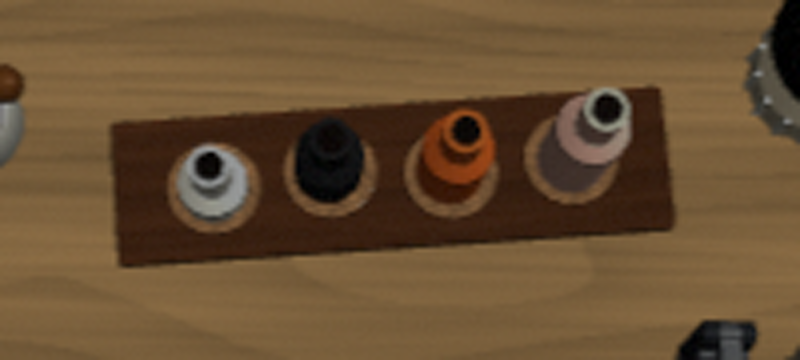

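View pics/s3.png

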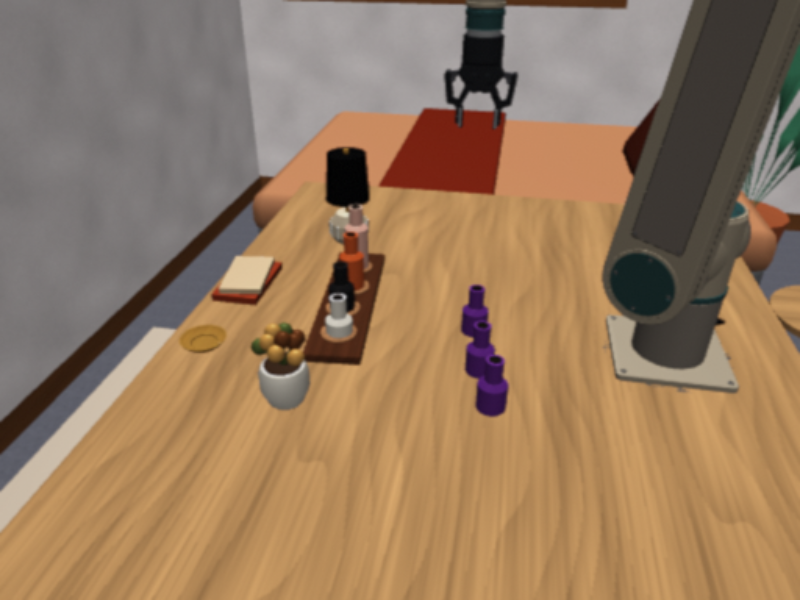

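All four stand upright. Mouths in the top crop are at (209,165), (330,140), (466,132) and (606,110), with lamp and plant unmoved. I'll check the offsets numerically and hand in if they are fine.

```bash
python3 - <<'E'
from geo import *
from bench import sign_off,get_time
t=dict(np.load("top3.npz")); ok=True
for X,Y,h,c in ((209,165,75,(617.5,77)),(330,140,98,(631.6,-10)),(466,132,121,(633.5,-100.3)),(606,110,144,(646.2,-190.3))):
    e=ray(t,(X+.5)/4-.5+190,(Y+.5)/4-.5+130,h+24)[:2]-c; print(e.round(1)); ok&=np.hypot(*e)<6
if ok: print(sign_off(),get_time())
E
```

```text
[-0.5 -0.2]
[-0.4  2.3]
[-0.4  1.1]
[-1.9  0.8]
the job is handed in; nothing more can be done
the job is handed in; nothing more can be done
```

The job is handed in: blush, terracotta, charcoal and white stand upright on coasters a to d, tallest by the lamp and shortest by the plant. Each measured within about 2.5 mm of its coaster's centre, the lamp and plant look unmoved in the final pictures, and it took roughly 40 s of the 106 s allowed.

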